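# Turn the gear over and hold the sprung engine cover home on its dowels

### The arm

A 6-joint arm with a two-finger parallel gripper is mounted at the origin on the work surface. World frame = base frame: x ahead of the robot, y to its left, z up, the work surface at z = 0. Lengths are in m, angles in rad, forces in N, time in s.
With the tool pointing down it reaches from about 0.3 to 0.875 m from the base axis. Payload 6.4 kg.
Tool frame: the origin (TCP) lies midway between the tips of the shut fingers; the grasp point (between the pads) lies 19 mm behind it; z points along the fingers, y is the line along which they close (so a half turn about z gives the same grasp; the last joint's range is limited). The gripper opens to 85 mm and grips with 20 to 120 N. Pads are 22 mm wide; open, the fingers measure 114 mm over their backs; the gripper's body (76 mm by 85 mm) begins 54 mm behind the grasp point. The pads swing forward as they close: fully open they stand 13 mm farther back than shut.
Start: joints at [-1.352, 0.181, 1.607, -0, 1.354, -0.206], TCP at [0.237, -0.524, 0.231] pointing down, gripper open.
Joint ranges: [-2.99, 2.99], [-0.89, 2.07], [0.3, 2.58], [-1.14, 4.28], [0, 2.63], [-3.12, 3.12]. Speed limits (rad/s): [2.57, 2.57, 3.01, 3.14, 3.14, 3.14].

### API

Orientations are given as a unit quaternion [w, x, y, z].
In Python, from bench import sensors, vision, ctrl gives the robot as it stands.
- The arm moves only by the tool carry_out, never from a script. Its argument "deltas" is text: rows parted by semicolons, each of 7 numbers parted by spaces: the shift along the tool's x, y, z in mm, then the turn, a rotation vector about the tool's x, y, z in rad, then the closure, from 0 (fully open) to 1 (shut). In form: tx ty tz ax ay az claw; .... A call has 1 to 12 rows; each row is the pose to reach, as a shift and turn from the pose commanded when the call began, along the tool's axes at that moment; what a row does not reach only later rows make up. A row lasts 1/8 s, in which the tool goes at most 62.5 mm and 10.7 degrees, less where a joint would pass 70% of its speed; a pose out of reach is approached as far as the arm can. A call with a gripper value outside its range is refused whole. The fingers move at their own pace and stop on an object; the grip force is fixed at half the most. Time passes only in rows, so rows that repeat a pose let the fingers close. It gives the time, the measured TCP pose, the force, the opening and the grip force at its end, in the units of the state.
- sensors.get_obs(): the state, without advancing time (a new reading comes with each control period).
- vision.camera(name): name is "scene" or "top" or "wrist"; returns the picture (384x512x3 uint8, blue, green, red); there is no depth.
- vision.camera_model(name): a dict with "K" (3x3 intrinsics, pixels), "extrinsics" (4x4, takes a point from world to camera coordinates); the wrist camera has in their place "hand_eye" (4x4, takes a point from camera to tool coordinates, whose origin is the TCP and whose axes are the flange's). Camera axes: x right, y down, z forward; pixel columns grow to the right and rows downward; lengths in m; the calibration is good to about 2 mm. A picture is of the moment at which its call begins: read the wrist's pose just before it. camera_model takes no time and is no camera call.
- ctrl.hand_in(): hands the job in; it is judged then, once.
The state is a dict: "time_s": time; "q": joint angles; "dq": joint speeds; "joint_efforts": joint torques, N m; "eef_pos": TCP position; "eef_rot": TCP orientation; "wrist_force": force on the tool from outside, world axes, zero at the start; "torque": the same for the moment, N m; "opening": opening from 0.0 (shut) to 1.0 (fully open); "grasp_force": force on a finger pad.
Only numpy, scipy, OpenCV 4.12 (cv2) and the standard library are available. Lean on these libraries where they do the work, as an engineer would, in place of code of your own. Each camera call takes 0.05 s, during which the arm holds its last target. There are 200 camera calls.

### The job

On the bench, take the upright handle of the gear in the open engine housing and turn the gear counterclockwise (seen from above) through one full turn and then on to the timing line on the housing's nose, so that the handle ends between the gear's centre and the nose. Then pick up the loose cover, align it nose over nose on the housing's two dowels, and press it down against the spring until it is flush all round; finish while still holding it pressed fully home, as if for a mate to put the screws in, because it lifts again if let go. Leave the other things on the bench where they are.

Things in the scene. Friction and masses are not known exactly. Their poses are not given: they have to be found in the camera images.
- case: Lower engine housing, fixed: an open round aluminium pot, 124 mm outer diameter, on a dark round base plate (200 mm diameter, 12 mm thick). Origin: centre of the underside, on the bench; z up. Flat joint face 60 mm above it. +x points along the rounded nose (36 mm wide, reaching x = 98 mm), which bears a dark timing line. Two square 34 mm ears reach 95 mm out.
- case_seat (a point): Centre of the housing's joint face, 60 mm above the bench, axes as case. A cover seated flush has its origin here.
- dowel_left (a point): Tip of the housing's one steel dowel, at (-20.2, 75.3) mm from the housing's centre along its x and y. 10 mm diameter, 12 mm tall above the joint face, the upper 6 mm tapering to 5 mm diameter.
- dowel_right (a point): Tip of the other dowel, same size, at (-20.2, -75.3) mm.
- plunger_top (a point): Where the top of the sprung brass plunger (16 mm diameter, on the housing's axis) stands when free, 8 mm above the joint face. It meets the cover 6 mm before flush and pushes up with 8 N there, 14 N at flush: the cover by its own weight stays 6 mm up, so holding it flush takes about 10 N of push.
- crank (a joint): Turn of the toothed gear in the housing, rad, growing counterclockwise seen from above, counted on past a full turn. 0: its handle points to the nose, on the timing line. It starts between -1.2 and -0.3; 6.283 is the timing line again after a full turn. It takes about 1.5 N at the handle and stays where it is left.
- handle_top (a point): Top centre of the gear's handle, 104 mm above the bench: an upright round steel sleeve, 14 mm diameter, 42 mm long, spinning freely on its pin, 32 mm from the gear's axis, which is the housing's centre axis. The gear's face is 3 mm below the joint face.
- cover: Loose aluminium cover, standing joint face down on the bench, 0.45 kg give or take a fifth: a round dome, 124 mm diameter, 54 mm high, hollow with room for the handle. Origin: centre of its lower joint face; z up; +x points along its rounded nose (36 mm wide, 12 mm thick, reaching x = 98 mm). Two square 34 mm ears, 12 mm thick, have the dowel holes.
- rib_top (a point): Top centre of the upright rib on the cover, to hold it by: 70 mm long along the cover's x, 20 mm wide along y, 30 mm high, centred on the dome, top 84 mm above the cover's origin.
- hole_left (a point): Lower mouth of the cover's hole for the left dowel, at (-20.2, 75.3, 0) mm in the cover. Through hole, 12 mm diameter, bevelled below.
- hole_right (a point): Lower mouth of the cover's hole for the right dowel, at (-20.2, -75.3, 0) mm in the cover, same size.
- wrench: A 150 mm wrench lying on the bench, between the housing and the cover; leave alone. Origin at its underside.
- bearing: A bearing ring, 52 mm diameter, 16 mm high; leave alone. Origin at its underside.
- spare_gear: A small spare gear, 48 mm diameter, 22 mm high; leave alone. Origin at its underside.
- oil_bottle: An oil bottle, 64 mm diameter, 170 mm tall; leave alone. Origin at its underside.
- screwdriver: A screwdriver lying on the bench; leave alone. Origin at its underside.
- hammer: A hammer lying on the bench; leave alone. Origin at its underside.
- piston: A piston, 51 mm diameter, 48 mm high; leave alone. Origin at its underside.
Mind the look-alikes: they are no part of the job. There is more than one size of the case; the job needs the middle-sized.

How it is judged:
On the way, in this order (a step that is already met when the one before it is completed fails the run):
1. the gear has been turned counterclockwise past a full turn to the timing line (value of joint crank between 6.083 and 6.483 rad), for 0.2 s.
2. the cover is down on the dowels, flush (z of cover in the frame of case_seat below 0.002 m and horizontal distance between cover and case_seat below 0.003 m and angle between the x axis of cover and the x axis of case, either way round below 0.05 rad and angle between cover's own z axis and vertical below 0.04 rad), for 0.2 s.
At the end, for the whole second after the job is handed in: The gear stands at the timing line after its full turn (joint 6.283 within 0.2 rad); the cover is on the dowels within 2 mm of flush, 3 mm of centre, 0.05 rad of yaw and 0.04 rad of level, still, and the robot is holding it down (over 3 N between robot and cover) (all of step 1 and all of step 2 and contact force between any of the fingers, the arm and cover above 3 N and linear speed of cover below 0.02 m/s); the arm keeps its last pose, push and grip.
It fails at once if something else on the bench was moved by more than 30 mm (distance of any of wrench, bearing, spare_gear, oil_bottle, screwdriver, hammer, piston from where it was at the start of the episode above 0.03 m).
It also fails if it takes over 67 s, if anything falls off the work surface, if the arm or the gripper's body presses on something with over 40 N, if the wrist force passes 120 N, or if a joint passes its speed limit or range.

## Working session

There is one attempt and no reset: what is moved stays moved. The work goes in short steps, Python scripts to look and compute and a tool call to move; the robot and the scene stay as the last step left them, time stands still between calls to the robot, and variables do not carry over. Pictures are saved under pics/ and viewed, at most 10 in all, crops included, and the job is handed in when it is done.

Besides the shell and the picture viewer there is one more tool, called after "Emit:" as name(argument=value, ...), one argument or row to a line, values as JSON. carry_out: Moves the arm, as the interface text tells. Its arguments: {"type":"object","properties":{"deltas":{"type":"string"}},"required":["deltas"]}

```bash
mkdir -p pics; ls; python3 - <<'E'
from bench import sensors, vision, ctrl
import cv2, numpy as np
a=vision.camera("top");b=vision.camera("scene")
cv2.imwrite("pics/top.png",a);cv2.imwrite("pics/scene.png",b)
for n in("top","scene","wrist"):print(n,{k:np.round(v,4).tolist() for k,v in vision.camera_model(n).items() if k in("K","extrinsics","hand_eye")})
o=sensors.get_obs();print(o)
E
```

```text
pics
top {'K': [[455.7469, 0.0, 254.7619], [0.0, 455.7469, 189.9035], [0.0, 0.0, 1.0]], 'extrinsics': [[0.0267, -0.9996, -0.0066, -0.0022], [-0.9965, -0.0261, -0.079, 0.4547], [0.0788, 0.0087, -0.9968, 1.3954], [0.0, 0.0, 0.0, 1.0]]}
scene {'K': [[356.5602, 0.0, 257.7598], [0.0, 356.5602, 186.4665], [0.0, 0.0, 1.0]], 'extrinsics': [[-0.3587, 0.9334, -0.0125, 0.189], [0.6009, 0.2207, -0.7683, -0.2062], [-0.7143, -0.2831, -0.64, 1.4892], [0.0, 0.0, 0.0, 1.0]]}
wrist {'K': [[283.0503, 0.0, 257.9815], [0.0, 283.0503, 193.9818], [0.0, 0.0, 1.0]], 'hand_eye': [[-0.0005, -0.9608, -0.2772, 0.0714], [1.0, -0.0007, 0.0005, -0.0007], [-0.0006, -0.2772, 0.9608, -0.1425], [0.0, 0.0, 0.0, 1.0]]}
{'time_s': 0.1, 'q': array([-1.35229231e+00,  1.81469241e-01,  1.60786316e+00,  4.59712836e-05,
        1.35384364e+00, -2.06327221e-01]), 'dq': array([-0.0020901 , -0.00192084, -0.00298355,  0.00172871,  0.00070356,
       -0.00108619]), 'joint_efforts': array([ 8.40971393e-05, -4.45882380e+01, -3.52237594e+01, -2.45848341e-04,
        4.19527831e-03, -1.60385974e-05]), 'eef_pos': array([ 0.23690373, -0.52339717,  0.23049454]), 'eef_rot': array([-7.91812969e-04,  9.77525243e-01,  2.10816917e-01,  1.76223719e-05]), 'wrist_force': array([ 0.3056975 , -0.29113352,  0.04508558]), 'torque': array([-0.05505502, -0.02464124,  0.00060984]), 'grasp_force': 0.0, 'opening': 1.001892120358822}
```

View pics/top.png

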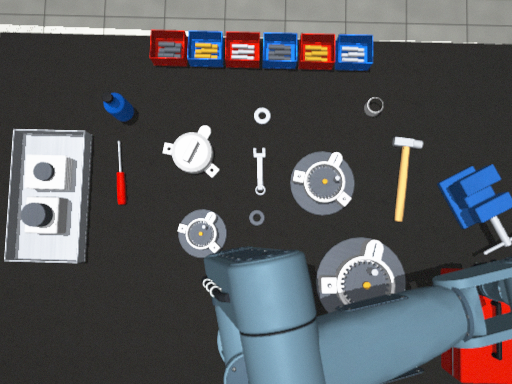

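View pics/scene.png

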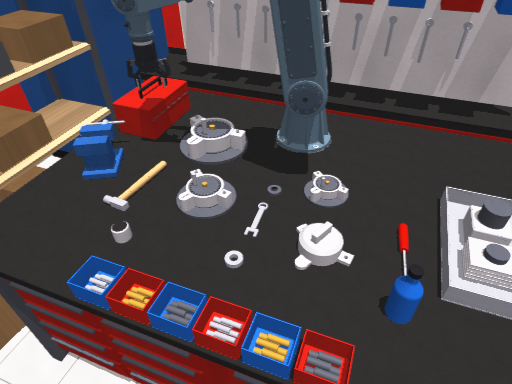

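Three cases appear in the top view: small (202,234), middle (322,183) and large (361,283). The middle one's plate is about 64 px across, and a 200 mm plate should measure about 66 px. The cover is at (193,153). I'll confirm this in one crop.

```bash
cat > h.py <<'E'
import numpy as np, cv2
from bench import sensors, vision
from scipy.spatial.transform import Rotation as R
def cam(name):
    m=vision.camera_model(name);K=np.array(m["K"])
    if name=="wrist":
        o=sensors.get_obs();T=np.eye(4);T[:3,:3]=R.from_quat(o["eef_rot"],scalar_first=True).as_matrix();T[:3,3]=o["eef_pos"]
        E=np.linalg.inv(T@np.array(m["hand_eye"]))
    else:E=np.array(m["extrinsics"])
    return K,E
def ray(c,px,z):
    K,E=c;d=E[:3,:3].T@np.linalg.inv(K)@np.array([px[0],px[1],1]);o=-E[:3,:3].T@E[:3,3]
    return o+d*(z-o[2])/d[2]
def proj(c,p):
    K,E=c;q=K@(E[:3,:3]@np.array(p)+E[:3,3]);return q[:2]/q[2]
E
python3 - <<'E'
from h import *
a=cv2.imread("pics/top.png");c=cam("top")
r=cv2.resize(a[140:225,280:365],None,fx=5,fy=5,interpolation=cv2.INTER_CUBIC)
s=cv2.resize(a[115:200,150:225],None,fx=5,fy=5,interpolation=cv2.INTER_CUBIC)
cv2.imwrite("pics/crop.png",np.hstack([r,s]))
for px in((322,183),(361,283),(202,234)):print(ray(c,px,.012),a[int(px[1]),int(px[0])])
for x in (292,295,350,180):print(a[190,x],end=' ')
E
```

```text
[ 0.48208875 -0.19888215  0.012     ] [120 122 125]
[ 0.177868   -0.32271279  0.012     ] [140 127 121]
[0.31397886 0.16942445 0.012     ] [ 64 140 181]
[142 132 125] [148 137 129] [138 126 120] [46 49 50]
```

View pics/crop.png

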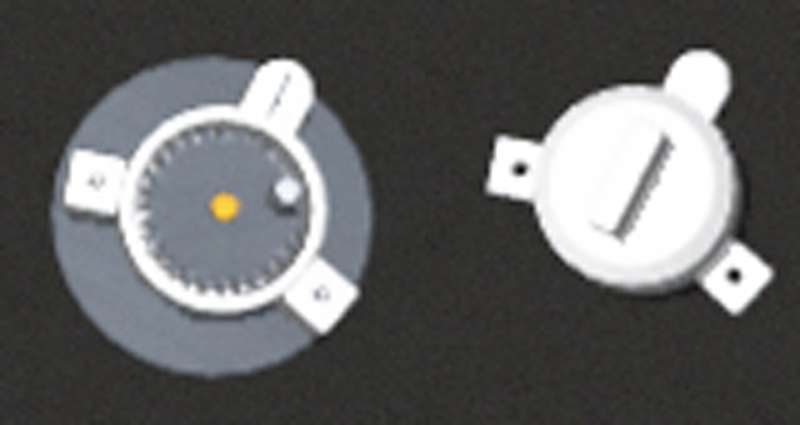

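The crop shows the middle case, whose pot-to-plate ratio fits. Its handle is at (288,190), plunger at (225,206), dowels at (97,181) and (321,293), and nose at (283,90). The cover is on the right, with holes at (519,168) and (735,275).

```bash
python3 - <<'E'
from h import *
c=cam("top")
L=lambda u,v,z:ray(c,(280+(u-2)/5,140+(v-2)/5),z)
C=lambda u,v,z:ray(c,(150+(u-425-2)/5,115+(v-2)/5),z)
def yaw(l,r):d=l-r;return np.arctan2(d[1],d[0])-np.pi/2
l,r=L(97,181,.072),L(321,293,.072);p=L(225,206,.068);h=L(288,190,.104)
y=yaw(l,r);print("case",p,L(212,216,.012),(l+r)/2+20.2e-3*np.r_[np.cos(y),np.sin(y),0],"yaw",y,"d",np.linalg.norm(l-r),"handle",h,np.arctan2(*(h-p)[[1,0]])-y,np.linalg.norm((h-p)[:2]))
l,r=C(519,168,.012),C(735,275,.012);y=yaw(l,r)
print("cover",(l+r)/2+20.2e-3*np.r_[np.cos(y),np.sin(y),0],y,"d",np.linalg.norm(l-r))
for n in range(3):pass
o=sensors.get_obs();print(R.from_quat(o["eef_rot"],scalar_first=True).as_matrix().round(3))
E
```

```text
case [ 0.48340505 -0.19877925  0.068     ] [ 0.48271449 -0.19887271  0.012     ] [ 0.48250949 -0.19742581  0.072     ] yaw -0.44153687045108914 d 0.14865407046893067 handle [ 0.49001678 -0.23011748  0.104     ] -0.9213291695453916 0.032028110817543656
cover [0.56555062 0.20710587 0.012     ] -0.4347717337991597 d 0.1522235141107826
[[ 0.911  0.412 -0.   ]
 [ 0.412 -0.911  0.002]
 [ 0.    -0.002 -1.   ]]
```

Emit:
carry_out(
  deltas="59 -27 0 0 0 0.15 0; 117 -55 0 0 0 0.3 0; 176 -82 0 0 0 0.45 0; 234 -109 0 0 0 0.6 0; 293 -136 0 0 0 0.75 0; 352 -164 0 0 0 0.86 0; 352 -164 40 0 0 0.86 0; 352 -164 70 0 0 0.86 0; 352 -164 70 0 0 0.86 0; 352 -164 70 0 0 0.86 0",
)

```text
time_s: 1.35
eef_pos: [0.4905, -0.23, 0.1623]
eef_rot: [0.0, 0.976, -0.216, 0.0]
wrist_force: [0.6, -0.1, -0.2]
opening: 0.998
grasp_force: 0.0
```

```bash
python3 - <<'E'
from h import *
c=cam("wrist");a=vision.camera("wrist");cv2.imwrite("pics/w1.png",a)
np.savez("w1.npz",K=c[0],E=c[1]);o=sensors.get_obs();print(o["eef_pos"],o["time_s"],R.from_quat(o["eef_rot"],scalar_first=True).as_matrix().round(3),o["q"])
E
```

```text
[ 0.49078136 -0.2303338   0.16282402] 1.4 [[ 0.907 -0.422  0.002]
 [-0.422 -0.907 -0.001]
 [ 0.002  0.    -1.   ]] [-6.57863651e-01  1.78933450e-01  1.75544723e+00  4.75232289e-05
  1.20490126e+00  1.34875275e+00]
```

View pics/w1.png

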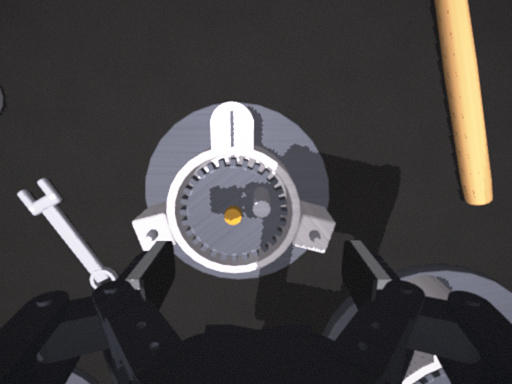

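The wrist view shows the handle top at (262,208), plunger at (232,216), dowels at (153,235) and (315,235), and the nose line at (232,130).

```bash
python3 - <<'E'
from h import *
f=np.load("w1.npz");c=(f["K"],f["E"])
p=ray(c,(232.5,215),.068);h=ray(c,(262,208),.104);l,r=ray(c,(153,234),.072),ray(c,(315,234),.072)
d=l-r;y=np.arctan2(d[1],d[0])-np.pi/2
print("plunger",p,"handle",h,np.linalg.norm((h-p)[:2]),np.arctan2(*(h-p)[[1,0]])-y,"yaw",y,np.linalg.norm(d),(l+r)/2+20.2e-3*np.r_[np.cos(y),np.sin(y),0])
n0,n1=ray(c,(231.5,112),.06),ray(c,(232,148),.06);d=n0-n1;print("nose yaw",np.arctan2(d[1],d[0]))
print(proj(c,h),proj(c,[.4905,-.23,.104]))
E
```

```text
plunger [ 0.48510639 -0.20124812  0.068     ] handle [ 0.49135476 -0.23246442  0.104     ] 0.03183551235184955 -0.9368347462240063 yaw -0.4364086754851255 0.14450203124068656 [ 0.48787862 -0.20396298  0.072     ]
nose yaw -0.4474851534590263
[262. 208.] [259.49604799 210.29251659]
```

Emit:
carry_out(
  deltas="1 1 40 0 0 0 0; 1 1 83 0 0 0 0; 1 1 83 0 0 0 0.3; 1 1 83 0 0 0 0.6; 1 1 83 0 0 0 1; 1 1 83 0 0 0 1; 1 1 83 0 0 0 1; 1 1 83 0 0 0 1",
)

```text
time_s: 2.4
eef_pos: [0.4919, -0.2321, 0.0804]
eef_rot: [0.001, 0.976, -0.216, 0.002]
wrist_force: [-0.2, -2.2, 6.4]
opening: 0.139
grasp_force: 58.5
```

```bash
python3 - <<'E'
from h import *
o=sensors.get_obs();print(o["eef_pos"],o["time_s"],o["opening"],o["grasp_force"],o["wrist_force"])
M=R.from_quat(o["eef_rot"],scalar_first=True).as_matrix()
C=np.array([.4842,-.2000]);p=o["eef_pos"][:2];d=p-C;a0=np.arctan2(d[1],d[0]);print(a0+.44,np.linalg.norm(d))
# circle in tool axes, from present; angle grid relative to case yaw -0.44
th=np.concatenate([a0+.44+np.arange(1,24)*.3,[2*np.pi]])
s=None
for i,t in enumerate(th):
    w=C+.032*np.r_[np.cos(t-.44),np.sin(t-.44)]
    if i%12==0: ref=p if i==0 else last
    v=M.T@np.r_[w-ref,0];print(i,round(t,2),(v[:2]*1000).round(1));last=w
E
```

```text
[ 0.49187703 -0.2320708   0.08035331] 2.4 0.13893010795441962 58.460551500320435 [-0.19401473 -2.23484061  6.39854653]
-0.8958400295153566 0.032976854968259334
0 -0.6 [ 5.9 -7.8]
1 -0.3 [ 10.1 -16.4]
2 0.0 [ 11.5 -25.8]
3 0.3 [ 10.1 -35.3]
4 0.6 [  5.9 -43.9]
5 0.9 [ -0.6 -50.9]
6 1.2 [ -8.9 -55.7]
7 1.5 [-18.2 -57.8]
8 1.8 [-27.7 -57. ]
9 2.1 [-36.6 -53.5]
10 2.4 [-44.1 -47.5]
11 2.7 [-49.4 -39.5]
12 3.0 [-2.8  9.2]
13 3.3 [-2.7 18.7]
14 3.6 [ 0.2 27.8]
15 3.9 [ 5.7 35.7]
16 4.2 [13.2 41.6]
17 4.5 [22.2 45. ]
18 4.8 [31.7 45.6]
19 5.1 [41.  43.3]
20 5.4 [49.2 38.4]
21 5.7 [55.6 31.3]
22 6.0 [59.6 22.7]
23 6.28 [60.9 13.9]
```

Emit:
carry_out(
  deltas="6 -8 0 0 0 0 1; 10 -16.5 0 0 0 0 1; 11.5 -26 0 0 0 0 1; 10 -35 0 0 0 0 1; 6 -44 0 0 0 0 1; -0.5 -51 0 0 0 0 1; -9 -56 0 0 0 0 1; -18 -58 0 0 0 0 1; -28 -57 0 0 0 0 1; -36.5 -53.5 0 0 0 0 1; -44 -47.5 0 0 0 0 1; -49.5 -39.5 0 0 0 0 1",
)

```text
time_s: 3.9
eef_pos: [0.4644, -0.1751, 0.0803]
eef_rot: [0.001, 0.976, -0.216, 0.003]
wrist_force: [3.9, -1.4, 6.3]
opening: 0.138
grasp_force: 58.9
```

Emit:
carry_out(
  deltas="-3 9 0 0 0 0 1; -2.5 18.5 0 0 0 0 1; 0 28 0 0 0 0 1; 5.5 35.5 0 0 0 0 1; 13 41.5 0 0 0 0 1; 22 45 0 0 0 0 1; 31.5 45.5 0 0 0 0 1; 41 43.5 0 0 0 0 1; 49 38.5 0 0 0 0 1; 55.5 31.5 0 0 0 0 1; 59.5 22.5 0 0 0 0 1; 61 14 0 0 0 0 1",
)

```text
time_s: 5.4
eef_pos: [0.5129, -0.2132, 0.0802]
eef_rot: [0.001, 0.976, -0.216, 0.001]
wrist_force: [-5.3, -0.3, 13.3]
opening: 0.138
grasp_force: 59.5
```

Emit:
carry_out(
  deltas="0 0 0 0 0 0 1; 0 0 0 0 0 0 0.5; 0 0 0 0 0 0 0; 0 0 0 0 0 0 0; 0 0 -50 0 0 0 0; 0 0 -100 0 0 0 0; 0 0 -120 0 0 0 0; 0 0 -120 0 0 0 0; 0 0 -120 0 0 0 0",
)

```text
time_s: 6.52
eef_pos: [0.511, -0.212, 0.1967]
eef_rot: [-0.0, 0.976, -0.216, -0.001]
wrist_force: [0.5, -0.4, -0.6]
opening: 1.001
grasp_force: 0.0
```

```bash
python3 - <<'E'
from h import *
c=cam("wrist");a=vision.camera("wrist");cv2.imwrite("pics/w2.png",a[40:240,100:400].repeat(2,0).repeat(2,1))
np.savez("w2.npz",K=c[0],E=c[1]);print(sensors.get_obs()["eef_pos"])
E
```

```text
[ 0.51085464 -0.21185561  0.19639544]
```

View pics/w2.png

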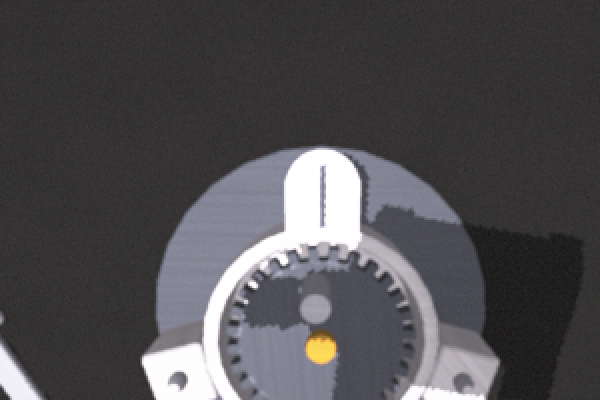

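The gear is turned, with the handle at crop (315,308), plunger (321,349), dowels (178,380) and (465,381), and the nose line at column 323.

```bash
python3 - <<'E'
from h import *
f=np.load("w2.npz");c=(f["K"],f["E"]);q=lambda u,v,z:ray(c,(100+(u-.5)/2,40+(v-.5)/2),z)
p=q(321,347,.068);h=q(315,308,.104);l,r=q(178,378,.072),q(465,378,.072)
d=l-r;y=np.arctan2(d[1],d[0])-np.pi/2
n=q(323,167,.06)-q(323,225,.06);ny=np.arctan2(n[1],n[0])
print(p,h,np.linalg.norm((h-p)[:2]),"hand",np.arctan2(*(h-p)[[1,0]]),"yaw",y,ny,np.linalg.norm(d),(l+r)/2+20.2e-3*np.r_[np.cos(y),np.sin(y),0])
a=(q(205,330,.06)+q(437,330,.06))/2;print(a)
E
```

```text
[ 0.48487252 -0.20102357  0.068     ] [ 0.51428888 -0.21148403  0.104     ] 0.03122087936408526 hand -0.3416548612509108 yaw -0.43577090278350594 -0.4326050837616467 0.14621756821909082 [ 0.48919316 -0.20331693  0.072     ]
[ 0.49069922 -0.20378601  0.06      ]
```

Emit:
carry_out(
  deltas="-16 -50 0 0 0 0 0; -32 -101 0 0 0 0 0; -48 -152 0 0 0 0 0; -64 -202 0 0 0 0 0; -80 -252 0 0 0 0 0; -96 -302 0 0 0 0 0; -112 -353 0 0 0 0 0; -127 -403 0 0 0 0 0; -127 -403 0 0 0 0 0; -127 -403 0 0 0 0 0; -127 -403 0 0 0 0 0",
)

```text
time_s: 7.95
eef_pos: [0.5663, 0.2053, 0.1975]
eef_rot: [0.0, 0.976, -0.217, -0.001]
wrist_force: [-0.4, -0.1, 0.3]
opening: 0.999
grasp_force: 0.0
```

```bash
python3 - <<'E'
from h import *
c=cam("wrist");a=vision.camera("wrist");t=vision.camera("top")
np.savez("w3.npz",K=c[0],E=c[1]);o=sensors.get_obs();print(o["eef_pos"],o["time_s"],o["q"])
s=cv2.resize(t[150:215,290:355],None,fx=6,fy=6,interpolation=cv2.INTER_CUBIC)
w=a[:384,100:420];w=np.vstack([w,np.zeros((6,320,3),np.uint8)])
cv2.imwrite("pics/w3.png",np.hstack([w,s]))
E
```

```text
[0.56655447 0.20528517 0.19805989] 8.05 [ 1.50930860e-01  2.71649777e-01  1.56689727e+00 -1.13380683e-04
  1.30350257e+00  2.15871132e+00]
```

View pics/w3.png

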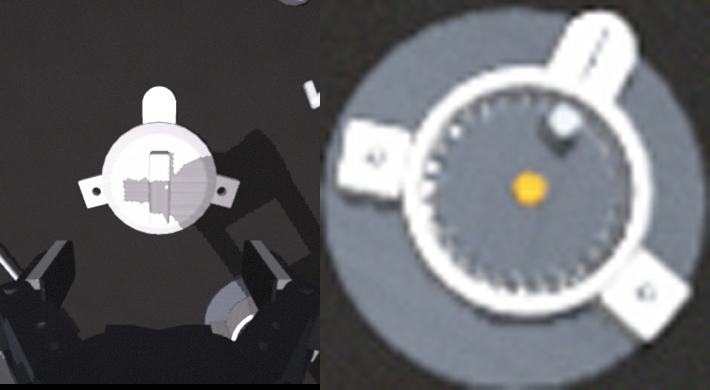

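The left half is the wrist view of the cover: holes at (97,191) and (221,191), nose at (159,87), rib at column ~160. The right half is the top view of the case: handle (565,120), plunger (530,189), dowels (375,156) and (647,292), nose line (606,30) to (585,75).

```bash
python3 - <<'E'
from h import *
c=cam("top");q=lambda u,v,z:ray(c,(290+(u-320-2.5)/6,150+(v-2.5)/6),z)
p=q(530,189,.068);h=q(565,119,.104);l,r=q(375,156,.072),q(647,292,.072);d=l-r;y=np.arctan2(d[1],d[0])-np.pi/2
print(p,h,np.linalg.norm((h-p)[:2]),np.arctan2(*(h-p)[[1,0]]),y)
n=q(606,30,.06)-q(585,75,.06);print(np.arctan2(n[1],n[0]))
f=np.load("w3.npz");c=(f["K"],f["E"]);q=lambda u,v,z:ray(c,(100+u,v),z)
l,r=q(97,191,.012),q(221,191,.012);d=l-r;y=np.arctan2(d[1],d[0])-np.pi/2
print("cover",(l+r)/2+20.2e-3*np.r_[np.cos(y),np.sin(y),0],y,np.linalg.norm(d),"nose",q(159,87,.012)-98e-3*np.r_[np.cos(y),np.sin(y),0],"rib",q(160,151,.084)-35e-3*np.r_[np.cos(y),np.sin(y),0])
E
```

```text
[ 0.48255182 -0.19874191  0.068     ] [ 0.51351738 -0.21004652  0.104     ] 0.032964531208301596 -0.35003696746166907 -0.44154440229310477
-0.4177907427828213
cover [0.56594171 0.20507023 0.012     ] -0.43754305761385637 0.149110654763391 nose [0.56525606 0.20559241 0.012     ] rib [0.56776731 0.20371121 0.084     ]
```

Emit:
carry_out(
  deltas="0 0 50 0 0 0 0; 0 0 100 0 0 0 0; 0 0 130 0 0 0 0; 0 0 138 0 0 0 0; 0 0 138 0 0 0 0.4; 0 0 138 0 0 0 1; 0 0 138 0 0 0 1; 0 0 138 0 0 0 1; 0 0 138 0 0 0 1; 0 0 138 0 0 0 1; 0 0 138 0 0 0 1",
)

```text
time_s: 9.43
eef_pos: [0.5673, 0.2064, 0.0617]
eef_rot: [-0.0, 0.976, -0.216, 0.001]
wrist_force: [-1.5, -2.2, 5.4]
opening: 0.22
grasp_force: 60.3
```

Emit:
carry_out(
  deltas="0 0 -40 0 0 0 1; 0 0 -90 0 0 0 1; 0 0 -140 0 0 0 1; 13 52 -140 0 0 0 1; 26 106 -140 0 0 0 1; 39 160 -140 0 0 0 1; 52 214 -140 0 0 0 1; 65 268 -140 0 0 0 1; 77 322 -140 0 0 0 1; 90 376 -140 0 0 0 1; 97 404 -140 0 0 0 1; 97 404 -140 0 0 0 1",
)

```text
time_s: 10.92
eef_pos: [0.4832, -0.2025, 0.1997]
eef_rot: [-0.0, 0.976, -0.218, -0.0]
wrist_force: [-0.1, 0.1, -5.2]
opening: 0.221
grasp_force: 60.6
```

Emit:
carry_out(
  deltas="0 0 0 0 0 0 1; 0 0 0 0 0 0 1; 0 0 0 0 0 0 1",
)

```text
time_s: 11.3
eef_pos: [0.4844, -0.1997, 0.2002]
eef_rot: [-0.0, 0.977, -0.215, -0.0]
wrist_force: [-0.8, -0.2, -4.9]
opening: 0.22
grasp_force: 60.6
```

Emit:
carry_out(
  deltas="0 0 25 0 0 0 1; 0.5 0.5 50 0 0 0 1; 0.5 0.5 53 0 0 0 1; 0.5 0.5 53 0 0 0 1; 0.5 0.5 53 0 0 0 1",
)

```text
time_s: 11.92
eef_pos: [0.4853, -0.2018, 0.1486]
eef_rot: [0.0, 0.976, -0.216, 0.001]
wrist_force: [0.1, 0.0, -3.8]
opening: 0.218
grasp_force: 60.5
```

```bash
python3 - <<'E'
from h import *
c=cam("wrist");a=vision.camera("wrist");t=vision.camera("scene")
np.savez("w4.npz",K=c[0],E=c[1]);o=sensors.get_obs();print(o["eef_pos"],o["time_s"],o["wrist_force"])
s=cv2.resize(t[145:225,160:255],None,fx=4,fy=4,interpolation=cv2.INTER_CUBIC)
w=a[:,80:440];w=np.vstack([w,np.zeros((max(0,s.shape[0]-384),360,3),np.uint8)]);s=np.vstack([s,np.zeros((w.shape[0]-s.shape[0],s.shape[1],3),np.uint8)])
cv2.imwrite("pics/w4.png",np.hstack([w,s]))
E
```

```text
[ 0.48503392 -0.20176964  0.14841369] 12.025 [-0.09240674  0.61369818 -4.12282723]
```

View pics/w4.png

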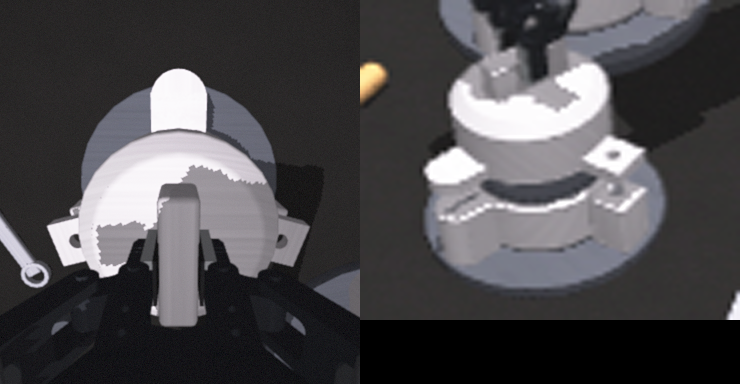

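The wrist view (offset 80) shows the cover nose at columns 151–207 with its tip at row 68, the plate at columns 82–275 with its far edge at row 85, and cover holes at (75,240) and (283,240). The scene crop shows the cover hovering level, nose over nose.

```bash
python3 - <<'E'
from h import *
f=np.load("w4.npz");c=(f["K"],f["E"]);q=lambda u,v,z:ray(c,(80+u,v),z)
zb=.1484-.0617;e=np.r_[np.cos(.437),-np.sin(.437),0]
print("cover nose",q(179,68,zb+.012)-98e-3*e)
l,r=q(75,240,zb+.012),q(283,240,zb+.012);d=l-r
print("cover holes",(l+r)/2+20.2e-3*e,np.arctan2(d[1],d[0])-np.pi/2,np.linalg.norm(d))
m=(q(82,175,.012)+q(275,175,.012))/2;pe=q(178.5,85,.012)-.1*e;n=np.r_[-e[1],e[0],0]
print("plate",pe,"lat plate",m@n,"lat cover",q(179,68,zb+.012)@n)
E
```

```text
cover nose [ 0.48505701 -0.20094252  0.0987    ]
cover holes [ 0.48531121 -0.20142249  0.0987    ] -0.4357380976945002 0.1543472209716392
plate [ 0.48126451 -0.19906736  0.012     ] lat plate 0.023119183494498912 lat cover 0.023228395561844806
```

Emit:
carry_out(
  deltas="-1 0 6 0 0 0 1; -1 0 11 0 0 0 1; -1 0 14 0 0 0 1; -1 0 16 0 0 0 1; -1 0 18 0 0 0 1; -1 0 19 0 0 0 1; -1 0 20 0 0 0 1; -1 0 20 0 0 0 1",
)

```text
time_s: 13.02
eef_pos: [0.4837, -0.2011, 0.1278]
eef_rot: [0.0, 0.976, -0.216, 0.0]
wrist_force: [-1.5, 0.9, -0.5]
opening: 0.217
grasp_force: 61.3
```

Emit:
carry_out(
  deltas="0 0 1.5 0 0 0 1; 0 0 3 0 0 0 1; 0 0 4.5 0 0 0 1; 0 0 6 0 0 0 1; 0 0 7 0 0 0 1; 0 0 7 0 0 0 1; 0 0 7 0 0 0 1",
)

```text
time_s: 13.9
eef_pos: [0.4837, -0.2011, 0.1219]
eef_rot: [0.0, 0.976, -0.216, 0.0]
wrist_force: [-7.1, 4.4, 13.3]
opening: 0.223
grasp_force: 63.1
```

Emit:
carry_out(
  deltas="-0.5 0 1 0 0 0 1; -0.5 0 2 0 0 0 1; -0.5 0 2 0 0 0 1; -0.5 0 2 0 0 0 1",
)

```text
time_s: 14.4
eef_pos: [0.4836, -0.2011, 0.1217]
eef_rot: [0.0, 0.976, -0.216, 0.001]
wrist_force: [-11.8, 6.7, 27.4]
opening: 0.222
grasp_force: 65.0
```

```bash
python3 - <<'E'
from h import *
t=vision.camera("scene");o=sensors.get_obs();print(o["eef_pos"],o["wrist_force"],o["torque"],R.from_quat(o["eef_rot"],scalar_first=True).as_matrix()[:,2])
cv2.imwrite("pics/w5.png",cv2.resize(t[145:220,160:255],None,fx=7,fy=7,interpolation=cv2.INTER_CUBIC))
E
```

```text
[ 0.48360853 -0.20106065  0.12170954] [-11.53408221   7.18880596  25.77581942] [ 1.22628921  1.85153403 -0.14273985] [ 0.0010419  -0.00110067 -0.99999885]
```

View pics/w5.png

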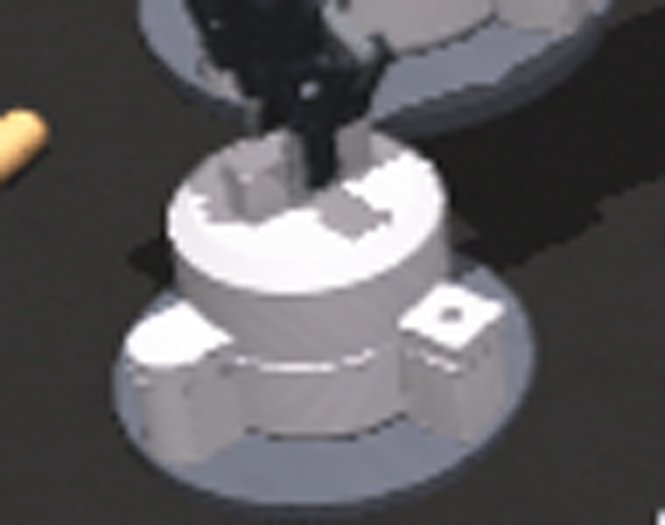

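The cover sits flush and nose over nose, with an even seam at crop row ~360, and it is pressed with about 26 N. I'm handing in.

```bash
python3 -c "
from bench import ctrl;print(ctrl.hand_in())"
```

```text
the job is handed in; nothing more can be done
None
```

I turned the gear counterclockwise past a full turn to about 0.09 rad beyond the timing line by camera estimate (0.2 rad allowed), seated the cover flush on the dowels and handed in while pressing it down with about 26 N; the hand-in gave no verdict.

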